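# Show the trainee the slide and the fine focus

## Task

A trainee is sitting down at the microscope: show them which slide to view and which knob to focus it with. Point straight down with the fingertips at the middle of the long cover glass (the other slides in the tray have small square ones), a centimetre or two above it, and stay there for two seconds; then point in the same way, from straight above, at the small outer fine-focus knob on the tray's side of the microscope for two seconds, and raise the hand well clear. Come down over no other slide in the tray, touch neither slides, tray nor microscope, and leave everything else where it is.

Things in the scene. Friction and masses are not known exactly. Their poses are not given: they have to be found in the camera images.
- long_cover (a point): the specimen slide to be viewed: glass, 76 x 26 x 1.2 mm, lying flat and loose in one of the tray's six places; it alone has a long 50 x 24 mm cover glass, with a long tissue section under it. The point is the middle of that cover glass, on its top face, about 4.5 mm above the bench; x runs along the slide, away from its white frosted end, z up.
- cover_a (a point): another specimen slide in the tray, glass, 76 x 26 x 1.2 mm, with a small square 22 x 22 mm cover glass. The point is the middle of that cover glass, on its top face; x runs along the slide, away from its white frosted end.
- cover_b (a point): another specimen slide in the tray, glass, 76 x 26 x 1.2 mm, with a small square 22 x 22 mm cover glass. The point is the middle of that cover glass, on its top face; x runs along the slide, away from its white frosted end.
- cover_c (a point): another specimen slide in the tray, glass, 76 x 26 x 1.2 mm, with a small square 22 x 22 mm cover glass. The point is the middle of that cover glass, on its top face; x runs along the slide, away from its white frosted end.
- cover_d (a point): another specimen slide in the tray, glass, 76 x 26 x 1.2 mm, with a small square 22 x 22 mm cover glass. The point is the middle of that cover glass, on its top face; x runs along the slide, away from its white frosted end.
- slide_tray: flat black slide tray, fixed, 104 x 214 x 7 mm, with six places side by side along its y, 33 mm apart; five hold a slide (long side along the tray's x), one is empty. Origin at the centre of its underside on the bench, z up.
- microscope: upright cream and black microscope, fixed, 0.29 x 0.21 x 0.42 m, to the robot's right of the tray. Origin on the bench under the middle of its foot; x to its eyepieces (away from the robot), y to the tray's side, z up. Swept arm: x -123 to -50 mm, |y| under 23 mm, up to 0.32 m high. Stage: x -20 to 120 mm, |y| under 75 mm, top at 0.175 m; the head is above it.
- fine_knob (a point): fine-focus knob on the tray's side: the smaller, outer one of two black coaxial knobs low on the microscope's side, 28 mm in diameter, 24 mm long, its axis level along the microscope's y. The point is its centre, 80 mm above the bench, 93 mm from the microscope's middle plane; its top is 14 mm higher. Free above, but the microscope's arm rises 70 mm from it.
- coarse_knob (a point): coarse-focus knob on the same axis, between the fine-focus knob and the microscope: 48 mm in diameter, 26 mm long. The point is its centre.
- oil_bottle: loose dropper bottle of amber glass, 28 mm in diameter, 62 mm high, standing between tray and microscope. Origin at the centre of its underside.
- spare_objective: loose spare objective standing on its thread, black, 26 mm in diameter, 46 mm high. Origin at the centre of its underside.
- forceps: loose steel forceps lying on the bench, 120 mm long along their x, about 22 mm wide, 7 mm high. Origin in the middle, on the bench.
- slide_box: loose closed slide box of grey plastic, 87 x 177 x 34 mm. Origin at the centre of its underside.
Things that resemble listed ones, but are neither listed nor needed, are in the scene too. What is shaped like the oil_bottle but pink is not meant.

How it is judged (in metres and radians):
On the way, in this order (a step that is already met when the one before it is completed fails the run):
1. the fingertips point from just above at the middle of the long cover glass and stay there (1.5 s) (horizontal distance between the grasp point and long_cover below 0.011 m and z of the grasp point in the frame of long_cover between 0.019 and 0.062 m), for 1.5 s.
2. then they point from just above at the fine-focus knob on the tray's side and stay there (1.5 s) (horizontal distance between the grasp point and fine_knob below 0.011 m and z of the grasp point in the frame of fine_knob between 0.032 and 0.076 m), for 1.5 s.
At the end, for the whole second after the job is handed in: Both were pointed at in order (grasp point within 11 mm of straight above, tips at most about 4 cm clear, 1.5 s each); now the grasp point is over 170 mm above the bench, each slide is within 4 mm and each other loose thing within 10 mm of its start, at rest (height (world z) of the grasp point above 0.17 m and distance of each of long_cover, cover_a, cover_b, cover_c, cover_d from where it was at the start of the episode below 0.004 m and distance of each of oil_bottle, spare_objective, forceps, slide_box from where it was at the start of the episode below 0.01 m and linear speed of each of oil_bottle, spare_objective, forceps, slide_box below 0.02 m/s); the robot touches nothing.
It fails at once if the robot touches the microscope, the tray or a slide (contact force between any of the fingers, the arm and microscope above 0.3 N or contact force between any of the fingers, the arm and slide_tray above 0.3 N or contact force between any of the fingers, the arm and slide_long above 0.3 N or contact force between any of the fingers, the arm and slide_a above 0.3 N or contact force between any of the fingers, the arm and slide_b above 0.3 N or contact force between any of the fingers, the arm and slide_c above 0.3 N or contact force between any of the fingers, the arm and slide_d above 0.3 N).
It fails at once if the fingertips come down over another slide in the tray (grasp point within 10 mm of straight above the middle of its cover glass and lower than 50 mm above it) ((horizontal distance between the grasp point and cover_a below 0.01 m and z of the grasp point in the frame of cover_a below 0.05 m) or (horizontal distance between the grasp point and cover_b below 0.01 m and z of the grasp point in the frame of cover_b below 0.05 m) or (horizontal distance between the grasp point and cover_c below 0.01 m and z of the grasp point in the frame of cover_c below 0.05 m) or (horizontal distance between the grasp point and cover_d below 0.01 m and z of the grasp point in the frame of cover_d below 0.05 m)).
It fails at once if a slide is shifted or lifted (distance of any of long_cover, cover_a, cover_b, cover_c, cover_d from where it was at the start of the episode above 0.006 m).
It fails at once if the bottle, the spare objective, the forceps or the slide box is moved (distance of any of oil_bottle, spare_objective, forceps, slide_box from where it was at the start of the episode above 0.015 m).
It also fails if it takes over 42 s, if anything falls off the work surface, if the arm or the gripper's body presses on something with over 40 N, if the wrist force passes 120 N, or if a joint passes its speed limit or range.

## Robot

A 6-joint arm with a two-finger parallel gripper is mounted at the origin on the work surface. World frame = base frame: x ahead of the robot, y to its left, z up, the work surface at z = 0. Lengths are in m, angles in degrees, forces in N, time in s.
With the tool pointing down it reaches from about 0.25 to 0.725 m from the base axis. Payload 9.7 kg.
Tool frame: the origin (TCP) lies midway between the tips of the shut fingers; the grasp point (between the pads) lies 19 mm behind it; z points along the fingers, y is the direction in which the jaws open and shut (so a half turn about z gives the same grasp; the last joint's range is limited). The gripper opens to 85 mm and grips with 20 to 120 N. Pads are 22 mm wide; open, the fingers measure 114 mm over their backs; the gripper's body (76 mm by 85 mm) begins 54 mm behind the grasp point. The pads swing forward as they close: fully open they stand 13 mm farther back than shut.
Start: joints at [-64.286, 4.979, 10.078, 95.1, 0, 90], TCP at [0.239, -0.496, 0.231] pointing down, gripper open.
Joint ranges: [-179.16, 179.16], [-48.56, 103.87], [-65.8, 70.77], [-126.05, 130.52], [-82.76, 87.17], [-180, 180]. Speed limits (degrees/s): [127.2, 127.2, 147.25, 180, 180, 180].

## Interface

Orientations are given as [roll, pitch, yaw] about the fixed x, y, z axes, in that order (R = Rz(yaw) Ry(pitch) Rx(roll)).
In Python, from workcell import bot, camera, recognise gives the robot as it stands. The module is installed in compiled form; this text tells all that it offers.
- The arm moves only by the tool apply_moves, never from a script. Its argument "targets" is one flat list of numbers, 7 for each row, row after row: the shift along the world's x, y, z in units of 30 mm (1.0 is 30 mm), then the turn, a rotation vector about the world's x, y, z in units of 6 degrees (1.0 is 6 degrees), then the opening, from 0 (shut) to 1 (fully open). A call has 1 to 5 rows; each row is the pose to reach, as a shift and turn from the pose commanded when the call began; what a row does not reach only later rows make up. A row lasts 1/10 s, in which the tool goes at most 50 mm and 8.59 degrees, less where a joint would pass 70% of its speed; a pose out of reach is approached as far as the arm can. A call with a gripper value outside its range is refused whole. The fingers move at their own pace and stop on an object; "newtons" is the grip in N (left out, the last holds). Time passes only in rows, so rows that repeat a pose let the fingers close. It gives the time, the measured TCP pose, the force and the opening at its end, in the units of the state.
- bot.get_obs(): the state, without advancing time (a new reading comes with each control period).
- camera(name): name is "side" or "top" or "wrist"; returns a dict with "img" (400x640x3 uint8, red, green, blue), "intrinsics" (3x3 intrinsics, pixels), "origin" and "rotation" of the camera in the world. Camera axes: x right, y up, looking along -z (the intrinsics and any distortion apply to the point x, -y, -z); pixel columns grow to the right and rows downward; lengths in m; the calibration is good to about 2 mm. A picture is of the moment at which its call begins. There is no depth.
- bot.job_done(): hands the job in, once; it reports no verdict.
Trained networks look in the newest picture that a camera, given by its name, has taken for a name from the list of things; names that differ only in an ending like _2 or _b are one class to them, and where a whole thing is asked for, a point or a joint stands for the part that bears it (a point fixed in the world has none). Each returns a list of dicts, best first, with "conf" (0 to 1); they miss things now and then, are a little off and sometimes report something else, mostly with a low value. They report only what shows in the picture. A call takes as long as a camera call. They do not tell look-alikes from the thing itself.
- recognise(query, camera): "box" ([left, top, right, bottom] in pixels, round what is visible of it).
The state is a dict: "time": time; "q": joint angles; "qd": joint speeds; "joint_efforts": joint torques, N m; "ee_pos": TCP position; "tcp_rot": TCP orientation; "wrist_force": force on the tool from outside, world axes, zero at the start; "torque": the same for the moment, N m; "opening": finger opening in m.
Only numpy, scipy, OpenCV 4.12 (cv2) and the standard library are available. Lean on these libraries where they do the work, as an engineer would, in place of code of your own. Each camera call takes 0.05 s, during which the arm holds its last target.

## Working session

There is one attempt and no reset: what is moved stays moved. The work goes in short steps, Python scripts to look and compute and a tool call to move; the robot and the scene stay as the last step left them, time stands still between calls to the robot, and variables do not carry over. Pictures are saved under pics/ and viewed, and the job is handed in when it is done.

Besides the shell and the picture viewer there is one more tool, called after "Call:" by a JSON object that holds its "op" and its "data", one argument or row to a line. apply_moves: Moves the arm, as the interface text tells. Its arguments: {"type":"object","properties":{"targets":{"type":"array"},"newtons":{"type":"number"}},"required":["targets"]}

```bash
mkdir -p pics
python3 - <<'E'
from workcell import bot,camera,recognise
import cv2,pickle
d={}
for n in ["side","top","wrist"]:
    c=camera(n);d[n]=c
    cv2.imwrite(f"pics/{n}0.png",c["img"][:,:,::-1])
    print(n,c["intrinsics"].tolist(),c["origin"],c["rotation"].tolist())
    for q in ["long_cover","cover_a","slide_tray","fine_knob","coarse_knob","microscope","oil_bottle","spare_objective"]:
        print(q,[(round(r["conf"],2),[round(x) for x in r["box"]]) for r in recognise(q,n)])
pickle.dump(d,open("d.pkl","wb"))
o=bot.get_obs();print(o)
E
```

```text
side [[403.316434433035, 0.0, 315.21336456769484], [0.0, 403.316434433035, 200.1840418746195], [0.0, 0.0, 1.0]] [0.01642336 0.66771606 0.96001168] [43.76214827144314, 0.8366362363836887, -136.10357538382326]
long_cover [(0.64, [304, 243, 328, 261])]
cover_a [(0.75, [293, 247, 317, 268]), (0.72, [317, 225, 338, 244]), (0.64, [312, 233, 332, 251]), (0.47, [326, 221, 345, 238]), (0.37, [281, 217, 354, 278])]
slide_tray [(0.97, [278, 215, 354, 278])]
fine_knob [(0.66, [359, 21, 435, 173])]
coarse_knob [(0.7, [358, 21, 436, 175])]
microscope [(0.9, [357, 22, 439, 176]), (0.42, [306, 243, 326, 262])]
oil_bottle [(0.47, [352, 184, 363, 202])]
spare_objective [(0.58, [332, 169, 340, 185])]
top [[448.084552132031, 0.0, 317.43609445086634], [0.0, 448.084552132031, 201.46600724520772], [0.0, 0.0, 1.0]] [0.54604242 0.0757757  1.17581506] [4.658119668070938, -0.4757704593450451, -91.50517422002422]
long_cover [(0.56, [273, 229, 286, 262])]
cover_a [(0.84, [298, 230, 309, 259]), (0.78, [316, 226, 325, 258]), (0.7, [263, 235, 272, 260]), (0.56, [286, 231, 299, 261])]
slide_tray [(0.61, [245, 223, 3
[... 476 characters left out ...]
]
microscope []
oil_bottle []
spare_objective []
{'time': 1.35, 'q': array([-6.42873330e+01,  4.97899501e+00,  1.00796948e+01,  9.51002716e+01,
       -1.87902371e-03,  9.00012620e+01]), 'qd': array([-0.02304945,  0.04839652,  0.02473071,  0.06665305, -0.04241013,
        0.06371156]), 'joint_efforts': array([ 5.47716903e-03, -5.20102966e+01,  4.64862013e+01,  1.62338234e-03,
        3.68665133e-04,  3.46958234e-05]), 'ee_pos': array([ 0.2386136 , -0.49554361,  0.2312965 ]), 'tcp_rot': array([1.79999572e+02, 1.87901428e-03, 2.57114050e+01]), 'wrist_force': array([ 0.07115309,  0.40210007, -0.08003262]), 'torque': array([-0.01330361, -0.01866308,  0.01632013]), 'opening': 0.08510432434122543}
```

View pictures.

Run:
```python
import cv2
a=cv2.imread("pics/top0.png");cv2.imwrite("pics/top0c.png",cv2.resize(a[200:290,230:390],None,fx=5,fy=5,interpolation=cv2.INTER_CUBIC))
a=cv2.imread("pics/side0.png");cv2.imwrite("pics/side0c.png",cv2.resize(a[160:290,270:430],None,fx=4.6,fy=4.6,interpolation=cv2.INTER_CUBIC))
```

```text
(no output)
```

View pics/top0.png

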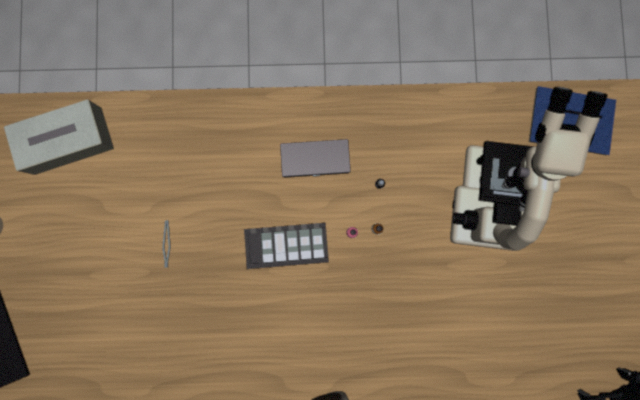

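View pics/side0.png

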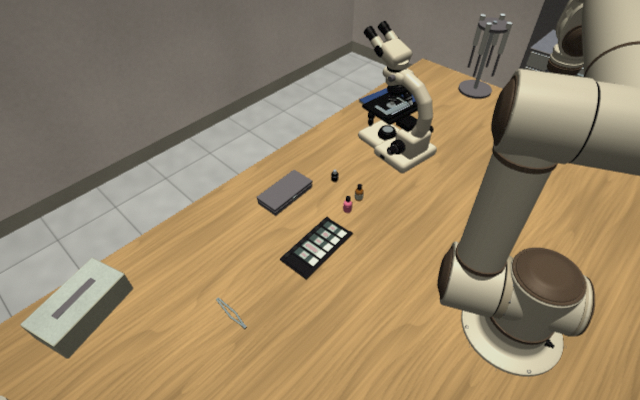

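```bash
sleep 1
```

```text
(no output)
```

View pics/wrist0.png

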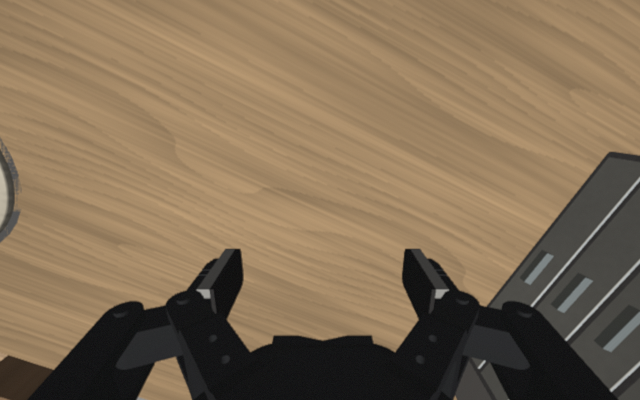

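View pics/top0c.png

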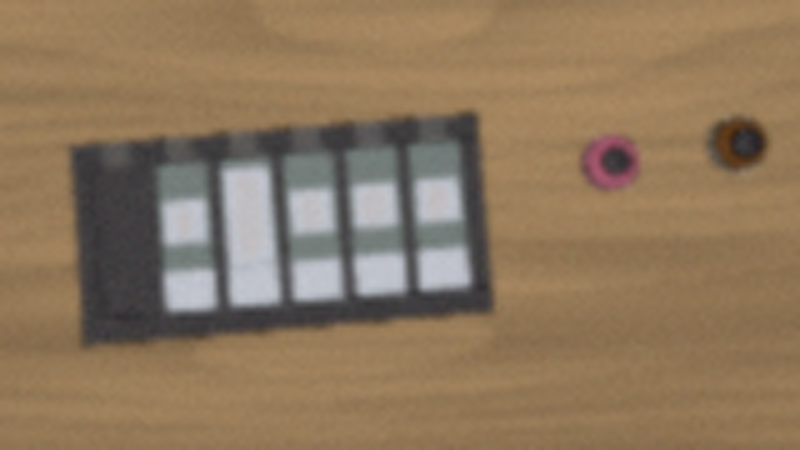

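View pics/side0c.png

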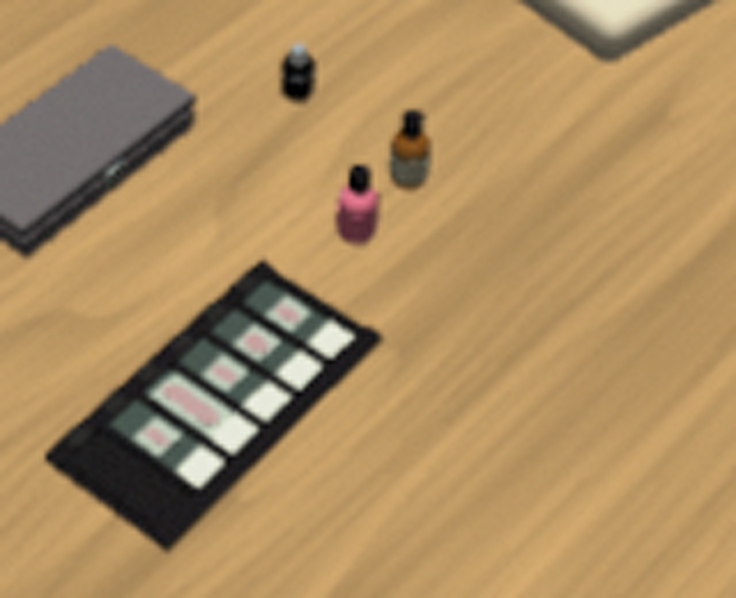

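```bash
cat > h.py <<'E'
import numpy as np,pickle
from scipy.spatial.transform import Rotation as R
d=pickle.load(open("d.pkl","rb"))
def ray(n,u,v,c=None):
    c=c or d[n];K=c["intrinsics"];p=np.linalg.inv(K)@[u,v,1];p=p*[1,-1,-1]
    return c["origin"],R.from_euler("xyz",c["rotation"],degrees=True).as_matrix()@p
def onz(n,u,v,z,c=None):
    o,r=ray(n,u,v,c);return o+r*(z-o[2])/r[2]
def proj(n,P,c=None):
    c=c or d[n];M=R.from_euler("xyz",c["rotation"],degrees=True).as_matrix()
    p=M.T@(np.array(P)-c["origin"]);p=p*[1,-1,-1];q=c["intrinsics"]@p;return q[:2]/q[2]
E
python3 - <<'E'
from h import *
import cv2
for n,p in [("top",(279.2,242.2)),("side",(270+192/4.6-.4,160+402/4.6-.4))]: print(n,onz(n,*p,.0045))
# tray corners top crop
for p in [(72,146),(477,115),(492,310),(84,346)]: print(onz("top",230+(p[0]+.5)/5-.5,200+(p[1]+.5)/5-.5,.007))
a=cv2.imread("pics/top0.png");cv2.imwrite("pics/top0k.png",cv2.resize(a[150:260,440:570],None,fx=5,fy=5,interpolation=cv2.INTER_CUBIC))
a=cv2.imread("pics/side0.png");cv2.imwrite("pics/side0k.png",cv2.resize(a[80:180,350:450],None,fx=6,fy=6,interpolation=cv2.INTER_CUBIC))
E
```

```text
top [0.53744942 0.16578752 0.0045    ]
side [0.53668566 0.16364291 0.0045    ]
[0.57458041 0.25637641 0.007     ]
[0.58521567 0.04530649 0.007     ]
[0.48411889 0.04032914 0.007     ]
[0.47130182 0.25152794 0.007     ]
```

View pics/top0k.png

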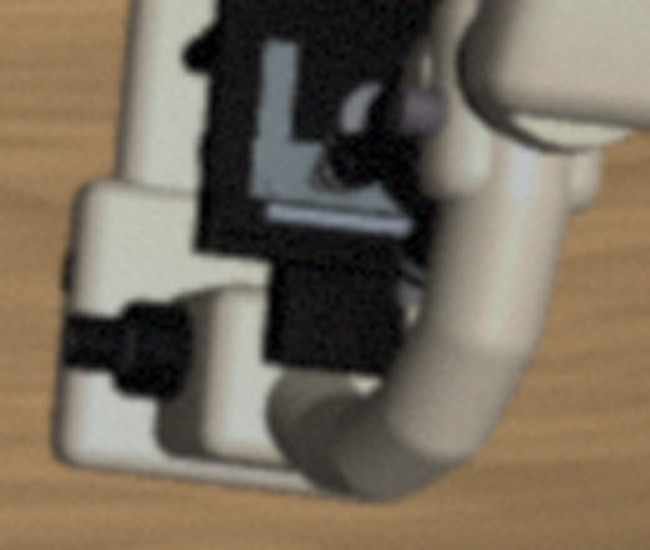

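View pics/side0k.png

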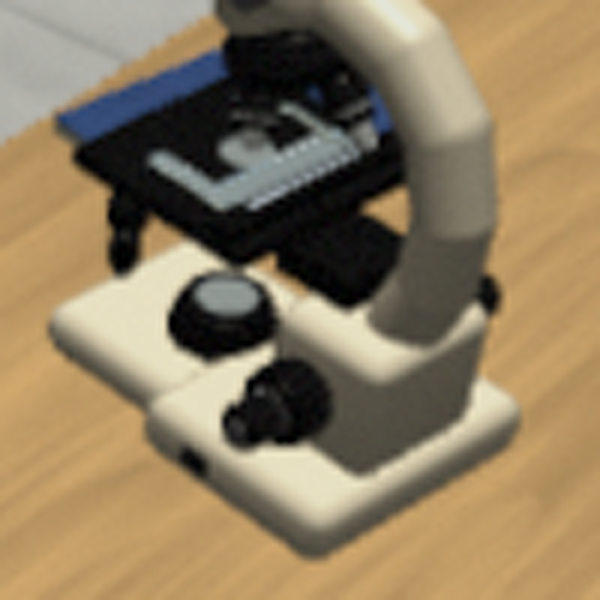

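Run:
```python
from h import *
T=onz("top",457.8,218,.08);S=onz("side",392.4,148.4,.08);print(T,S)
q=proj("side",T);print(q,(q-[350,80]+.5)*6)
# edges
for u,v in [(64,342),(117,342),(190,350)]: print(onz("top",440+(u+.5)/5-.5,150+(v+.5)/5-.5,.08))
for P in [[.537,.165,.0045],[.537,.165,.1]]:print(np.hypot(*P[:2]))
```

```text
[ 0.58557653 -0.27877697  0.08      ] [ 0.58725361 -0.28888085  0.08      ]
[391.02676283 149.98525253] [249.16057696 422.91151515]
[ 0.58592043 -0.26550278  0.08      ]
[ 0.58524531 -0.29156204  0.08      ]
[ 0.58039338 -0.3272544   0.08      ]
0.5617775360407357
0.5617775360407357
```

Call:
{"op": "apply_moves", "data": {
  "targets": [0.1,1.5,0.5,0,0,1.4,0,0.2,3,1,0,0,2.8,0,0.4,4.5,1.5,0,0,4.2,0,0.6,6,2,0,0,5.6,0,0.7,7.5,2,0,0,7,0]
}}

```text
time: 1.85
ee_pos: [0.2597, -0.2692, 0.293]
tcp_rot: [179.8, 0.1, 68.0]
wrist_force: [1.4, 0.4, 0.6]
opening: 0.0123
```

Call:
{"op": "apply_moves", "data": {
  "targets": [0.4,1.4,0,0,0,1,0,0.9,2.8,0,0,0,2,0,1.5,4.2,0,0,0,3,0,2.2,5.5,0,0,0,3.7,0,3,6.8,0,0,0,3.7,0]
}}

```text
time: 2.35
ee_pos: [0.3498, -0.0647, 0.2919]
tcp_rot: [179.9, 0.0, 90.1]
wrist_force: [1.1, -0.7, -0.1]
opening: 0.0002
```

Call:
{"op": "apply_moves", "data": {
  "targets": [0.8,1.3,0,0,0,0,0,1.6,2.6,0,0,0,0,0,2.4,3.9,0,0,0,0,0,3.2,5.2,0,0,0,0,0,3.6,5.6,0,0,0,0,0]
}}

```text
time: 2.85
ee_pos: [0.4588, 0.1047, 0.2905]
tcp_rot: [-180.0, -0.0, 90.1]
wrist_force: [-0.2, 0.7, -0.3]
opening: -0.0
```

Run:
```python
from workcell import bot,camera,recognise
import cv2,pickle
c=camera("wrist");pickle.dump(c,open("w1.pkl","wb"))
cv2.imwrite("pics/w1.png",c["img"][:,:,::-1]);print(c["origin"],c["rotation"]);o=bot.get_obs();print(o["time"],o["ee_pos"],o["tcp_rot"],o["q"])
for q in ["long_cover","cover_a"]: print(q,[(round(r["conf"],2),[round(x) for x in r["box"]]) for r in recognise(q,"wrist")])
```

```text
[0.45919275 0.18154232 0.43233348] [-17.54645945   0.13564833   0.09774342]
2.9 [0.45962523 0.10478763 0.29000595] [-1.79943985e+02 -2.17574129e-02  9.00918349e+01] [ 1.28227702e+01 -3.95906934e+00  7.70114183e+00  1.01710054e+02
  3.35666659e-02  1.02730910e+02]
long_cover [(0.58, [344, 112, 396, 137])]
cover_a [(0.76, [346, 88, 396, 106]), (0.71, [345, 134, 395, 156]), (0.63, [346, 180, 394, 198])]
```

View pics/w1.png

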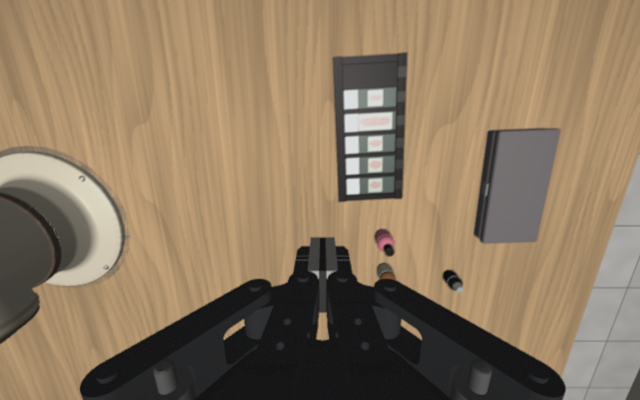

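Run:
```python
from h import *
import cv2
c=pickle.load(open("w1.pkl","rb"))
print(onz("w",376,121,.0045,c))
cv2.imwrite("pics/w1c.png",cv2.resize(c["img"][45:210,325:415,::-1],None,fx=3.6*1.5/1.5,fy=3.6,interpolation=cv2.INTER_CUBIC))
```

```text
[0.53849299 0.16711056 0.0045    ]
```

View pics/w1c.png

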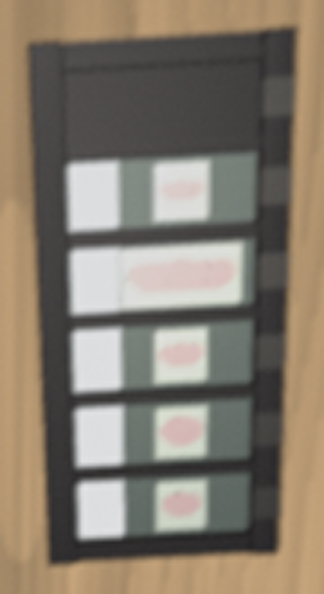

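Call:
{"op": "apply_moves", "data": {
  "targets": [1.3,1,0,0,0,0,0,2.58,2.03,0,0,0,0,0,2.58,2.03,-1.5,0,0,0,0,2.58,2.03,-3,0,0,0,0,2.58,2.03,-4.3,0,0,0,0]
}}

```text
time: 3.5
ee_pos: [0.5348, 0.1613, 0.1602]
tcp_rot: [-180.0, 0.0, 89.9]
wrist_force: [-0.6, 0.3, 0.8]
opening: -0.0002
```

Run:
```python
from workcell import bot,camera,recognise
import cv2,pickle
c=camera("wrist");pickle.dump(c,open("w2.pkl","wb"))
cv2.imwrite("pics/w2.png",c["img"][:,:,::-1]);o=bot.get_obs();print(o["time"],o["ee_pos"],o["tcp_rot"])
from h import onz,proj
print(proj("w",[.537,.166,.0045],c))
```

```text
3.55 [0.53214498 0.1604651  0.15333459] [-1.79455907e+02  1.75679463e-01  8.98519415e+01]
[324.32528516 179.03511377]
```

View pics/w2.png

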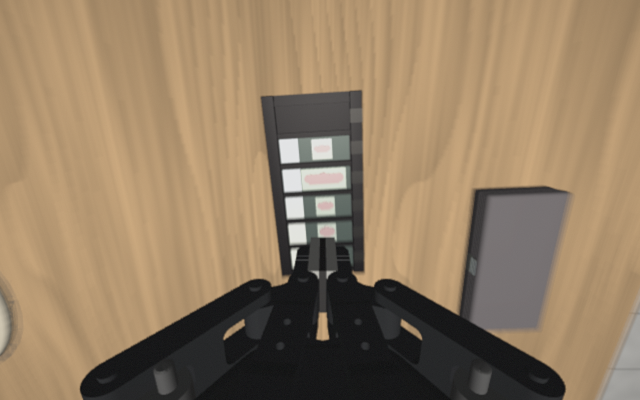

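Call:
{"op": "apply_moves", "data": {
  "targets": [0,0,0,0,0,0,0,0,0,0,0,0,0,0,0,0,0,0,0,0,0]
}}

```text
time: 3.85
ee_pos: [0.5361, 0.1623, 0.1657]
tcp_rot: [179.7, -0.1, 89.9]
wrist_force: [0.2, -0.9, -0.3]
opening: -0.0001
```

Call:
{"op": "apply_moves", "data": {
  "targets": [0,0.12,-1,0,0,0,0,0,0.12,-2,0,0,0,0,0,0.12,-2.8,0,0,0,0,0,0.12,-3.4,0,0,0,0,0,0.12,-3.7,0,0,0,0]
}}

```text
time: 4.35
ee_pos: [0.5355, 0.166, 0.0517]
tcp_rot: [179.9, -0.0, 89.9]
wrist_force: [0.0, -0.2, 0.2]
opening: -0.0
```

Call:
{"op": "apply_moves", "data": {
  "targets": [0,0,0,0,0,0,0,0,0,0,0,0,0,0,0,0,0,0,0,0,0]
}}

```text
time: 4.65
ee_pos: [0.5359, 0.1662, 0.0529]
tcp_rot: [179.9, -0.0, 89.9]
wrist_force: [0.3, -0.4, -0.7]
opening: -0.0001
```

Run:
```python
from workcell import bot,camera,recognise
import cv2,pickle
c=camera("wrist");pickle.dump(c,open("w3.pkl","wb"))
cv2.imwrite("pics/w3.png",c["img"][:,:,::-1]);o=bot.get_obs();print(o["time"],o["ee_pos"],o["tcp_rot"])
from h import onz,proj
print(proj("w",[.537,.166,.0045],c))
```

```text
4.7 [0.53579381 0.16619022 0.05273331] [ 1.79885311e+02 -3.50660864e-02  8.99124134e+01]
[323.32487003 219.74868311]
```

View pics/w3.png

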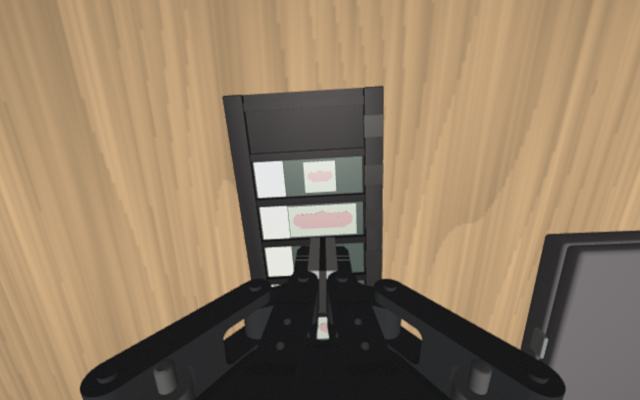

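Call:
{"op": "apply_moves", "data": {
  "targets": [0.03,0,-0.4,0,0,0,0,0.03,0,-0.8,0,0,0,0,0.03,0,-1,0,0,0,0,0.03,0,-1,0,0,0,0,0.03,0,-1,0,0,0,0]
}}

```text
time: 5.2
ee_pos: [0.5357, 0.1659, 0.021]
tcp_rot: [-180.0, 0.0, 89.9]
wrist_force: [0.3, -0.6, -0.1]
opening: -0.0001
```

Call:
{"op": "apply_moves", "data": {
  "targets": [0,0,0,0,0,0,0,0,0,0,0,0,0,0,0,0,0,0,0,0,0,0,0,0,0,0,0,0,0,0,0,0,0,0,0]
}}

```text
time: 5.7
ee_pos: [0.536, 0.166, 0.0214]
tcp_rot: [180.0, -0.0, 89.9]
wrist_force: [-0.0, -0.8, -0.6]
opening: -0.0001
```

Call:
{"op": "apply_moves", "data": {
  "targets": [0,0,0,0,0,0,0,0,0,0,0,0,0,0,0,0,0,0,0,0,0,0,0,0,0,0,0,0,0,0,0,0,0,0,0]
}}

```text
time: 6.2
ee_pos: [0.5359, 0.166, 0.0213]
tcp_rot: [-180.0, -0.0, 89.9]
wrist_force: [0.4, 0.6, 0.4]
opening: 0.0
```

Call:
{"op": "apply_moves", "data": {
  "targets": [0,0,0,0,0,0,0,0,0,0,0,0,0,0,0,0,0,0,0,0,0,0,0,0,0,0,0,0,0,0,0,0,0,0,0]
}}

```text
time: 6.7
ee_pos: [0.5359, 0.166, 0.0213]
tcp_rot: [180.0, -0.0, 89.9]
wrist_force: [0.0, 0.9, 0.4]
opening: -0.0001
```

Call:
{"op": "apply_moves", "data": {
  "targets": [0,0,0,0,0,0,0,0,0,0,0,0,0,0,0,0,0,0,0,0,0,0,0,0,0,0,0,0,0,0,0,0,0,0,0]
}}

```text
time: 7.2
ee_pos: [0.5359, 0.166, 0.0213]
tcp_rot: [-180.0, 0.0, 89.9]
wrist_force: [0.0, -0.3, -0.0]
opening: 0.0
```

Run:
```python
from workcell import bot,camera,recognise
import cv2
c=camera("side");cv2.imwrite("pics/s3.png",cv2.resize(c["img"][150:300,220:420,::-1],None,fx=4,fy=4,interpolation=cv2.INTER_CUBIC));print(bot.get_obs()["ee_pos"])
```

```text
[0.53594478 0.1660022  0.02129693]
```

View pics/s3.png

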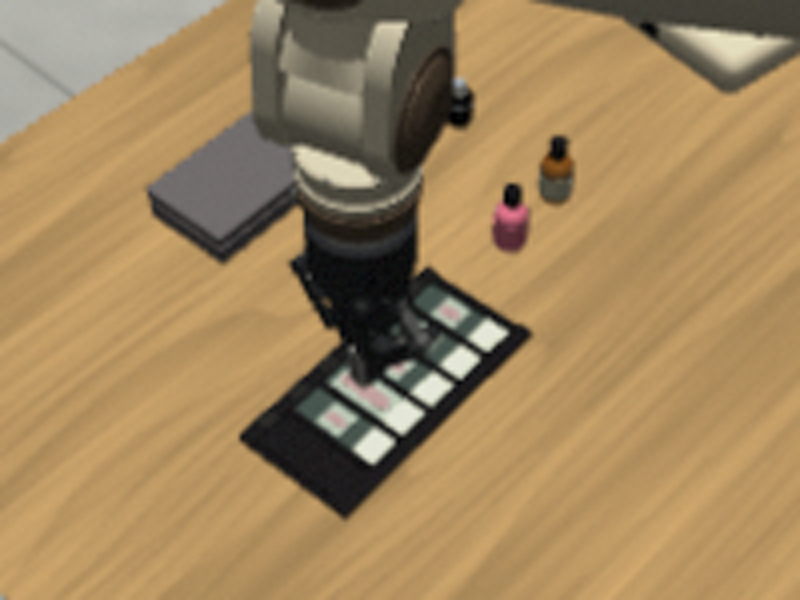

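Call:
{"op": "apply_moves", "data": {
  "targets": [0,0,1.5,0,0,0,0,0,0,3,0,0,0,0,0,0,4.5,0,0,0,0,0,0,6,0,0,0,0,0,0,7.5,0,0,0,0]
}}

```text
time: 7.75
ee_pos: [0.5356, 0.1659, 0.2483]
tcp_rot: [180.0, -0.0, 89.9]
wrist_force: [1.1, 0.1, -0.5]
opening: 0.0001
```

Call:
{"op": "apply_moves", "data": {
  "targets": [0,-1.5,0.4,0,0,0,0,0,-3,0.8,0,0,0,0,0,-4.5,1,0,0,0,0,0,-6,1,0,0,0,0,0,-7.5,1,0,0,0,0]
}}

```text
time: 8.25
ee_pos: [0.5358, -0.0607, 0.2767]
tcp_rot: [179.9, 0.0, 89.9]
wrist_force: [0.8, 0.4, -0.7]
opening: -0.0
```

Call:
{"op": "apply_moves", "data": {
  "targets": [0,-1.3,0,0,0,0,0,0,-2.5,0,0,0,0,0,0,-3.3,0,0,0,0,0,0,-3.3,0,0,0,0,0,0,-3.3,0,0,0,0,0]
}}

```text
time: 8.75
ee_pos: [0.5358, -0.1582, 0.2761]
tcp_rot: [-180.0, -0.0, 89.8]
wrist_force: [-0.4, -0.8, 0.7]
opening: 0.0001
```

Run:
```python
from workcell import bot,camera,recognise
import cv2,pickle
c=camera("wrist");pickle.dump(c,open("w4.pkl","wb"))
cv2.imwrite("pics/w4.png",c["img"][:,:,::-1]);o=bot.get_obs();print(o["time"],o["ee_pos"],o["tcp_rot"])
from h import onz,proj
for P in [[.5856,-.278,.08],[.5856,-.278,.094],[.5859,-.2655,.08]]:print(proj("w",P,c))
for q in ["fine_knob","coarse_knob","microscope"]: print(q,[(round(r["conf"],2),[round(x) for x in r["box"]]) for r in recognise(q,"wrist")])
```

```text
8.8 [ 0.53591467 -0.15756331  0.27629238] [-1.79994221e+02 -1.57993342e-02  8.99087057e+01]
[358.5491886  259.89427557]
[359.84608256 265.30301947]
[359.10800288 251.80071429]
fine_knob [(0.95, [318, 240, 517, 345])]
coarse_knob [(0.74, [318, 240, 520, 345]), (0.74, [416, 112, 441, 135])]
microscope [(0.79, [321, 240, 518, 346])]
```

View pics/w4.png

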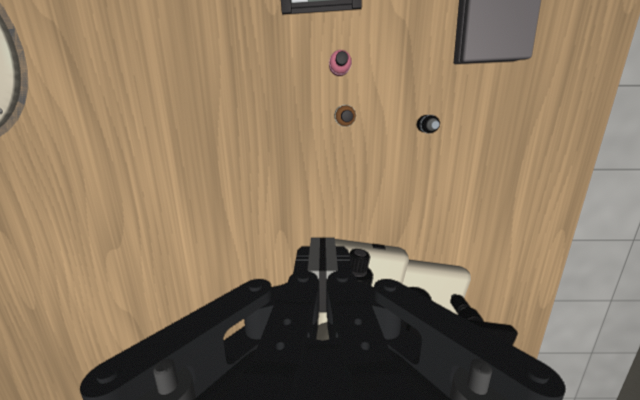

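Call:
{"op": "apply_moves", "data": {
  "targets": [0.8,-1,0,0,0,0,0,1.5,-2,0,0,0,0,0,1.66,-2.6,0,0,0,0,0,1.66,-2.6,0,0,0,0,0,1.66,-2.6,0,0,0,0,0]
}}

```text
time: 9.45
ee_pos: [0.5858, -0.2353, 0.2761]
tcp_rot: [-180.0, -0.0, 89.9]
wrist_force: [0.7, -0.2, 0.9]
opening: 0.0002
```

Run:
```python
from workcell import bot,camera,recognise
import cv2,pickle
c=camera("wrist");pickle.dump(c,open("w5.pkl","wb"))
cv2.imwrite("pics/w5.png",cv2.resize(c["img"][150:300,220:420,::-1],None,fx=4,fy=4,interpolation=cv2.INTER_CUBIC));o=bot.get_obs();print(o["time"],o["ee_pos"],o["tcp_rot"])
from h import onz,proj
import numpy as np
for P in [[.5856,-.278,.08],[.5856,-.278,.094],[.5859,-.2655,.08]]:p=proj("w",P,c);print(p,(p-[220,150]+.5)*4)
c=camera("side");cv2.imwrite("pics/s5.png",c["img"][:,:,::-1])
```

```text
9.5 [ 0.58564324 -0.2349595   0.27648603] [-1.79998857e+02 -1.63829992e-02  8.99588851e+01]
[322.24103883 207.35161947] [410.96415533 231.40647787]
[322.21757924 211.08934232] [410.87031697 246.35736927]
[322.46526487 198.1700494 ] [411.86105948 194.68019759]
```

View pics/w5.png

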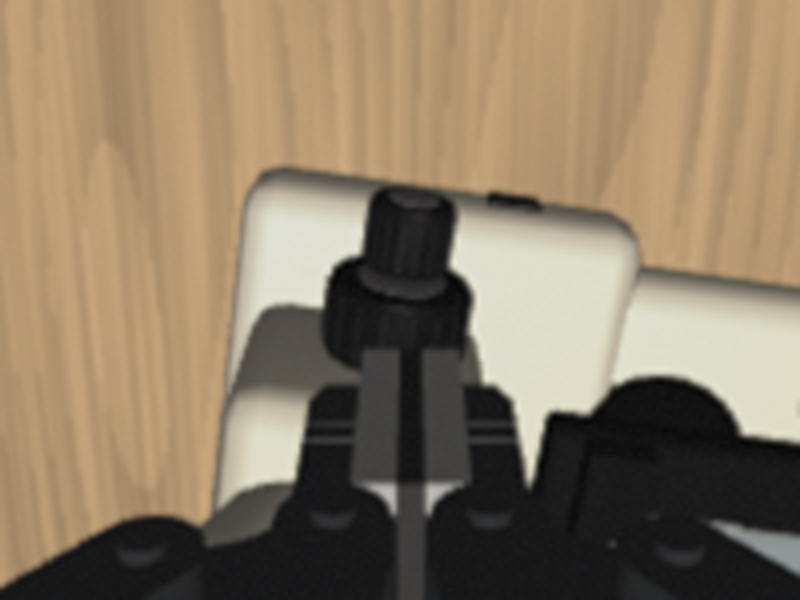

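View pics/s5.png

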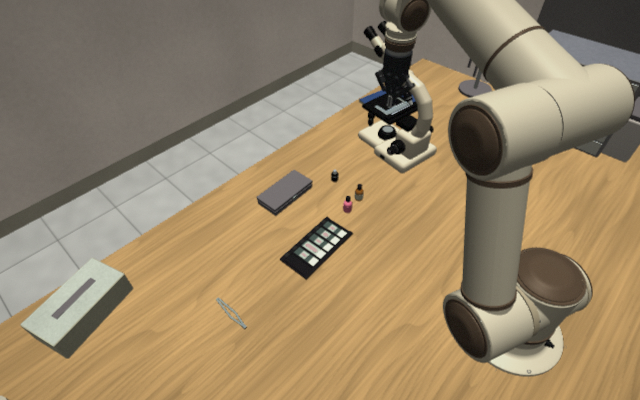

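Run:
```python
from h import *
for nm,u,v,z in [("stage corner",195,250,.175),("stage lower edge R",265,258,.175),("bracket corner",265,360,.15),("bracket top left",270,262,.15),("arm left",268,400,.2),("arm left hi",385,370,.3)]:
    print(nm,onz("top",440+(u+.5)/5-.5,150+(v+.5)/5-.5,z))
c=pickle.load(open("w5.pkl","rb"))
print(onz("w",220+(553)/4,150+413/4,.175,c))
```

```text
stage corner [ 0.62227858 -0.29705903  0.175     ]
stage lower edge R [ 0.61786495 -0.32842219  0.175     ]
bracket corner [ 0.57271621 -0.33578798  0.15      ]
bracket top left [ 0.61775239 -0.3407226   0.15      ]
arm left [ 0.5539604  -0.31602661  0.2       ]
arm left hi [ 0.56367509 -0.32256989  0.3       ]
[ 0.62125775 -0.29234257  0.175     ]
```

Call:
{"op": "apply_moves", "data": {
  "targets": [0,0,0,0,0,1.3,0,0,0,0,0,0,2.6,0,0,0,0,0,0,3.9,0,0,0,0,0,0,5,0,0,0,0,0,0,5.8,0]
}}

```text
time: 10.05
ee_pos: [0.5855, -0.2348, 0.2771]
tcp_rot: [180.0, 0.0, 125.0]
wrist_force: [-0.3, -0.4, -0.5]
opening: 0.0
```

Call:
{"op": "apply_moves", "data": {
  "targets": [0,-0.5,-0.5,0,0,0,0,0,-1,-1,0,0,0,0,0,-1.36,-1.5,0,0,0,0,0,-1.36,-2,0,0,0,0,0,-1.36,-2,0,0,0,0]
}}

```text
time: 10.55
ee_pos: [0.5845, -0.2775, 0.2124]
tcp_rot: [-179.9, -0.3, 124.6]
wrist_force: [-0.9, 0.2, 0.0]
opening: 0.0
```

Run:
```python
from workcell import bot,camera,recognise
import cv2,pickle
c=camera("wrist");pickle.dump(c,open("w6.pkl","wb"))
cv2.imwrite("pics/w6.png",c["img"][:,:,::-1]);o=bot.get_obs();print(o["time"],o["ee_pos"],o["tcp_rot"])
from h import onz,proj
for P in [[.5856,-.2775,.08],[.5856,-.2775,.094],[.5859,-.2655,.08]]:p=proj("w",P,c);print(p)
c=camera("side");cv2.imwrite("pics/s6.png",cv2.resize(c["img"][0:180,330:450,::-1],None,fx=3.3,fy=3.3))
c=camera("top");cv2.imwrite("pics/t6.png",cv2.resize(c["img"][60:260,400:640,::-1],None,fx=3,fy=3))
```

```text
10.6 [ 0.58482409 -0.27727413  0.21418985] [-1.79906341e+02 -1.64279834e-01  1.24612791e+02]
[323.60808557 190.05266682]
[323.62975211 193.88421223]
[330.53057577 180.90488328]
```

View pics/w6.png

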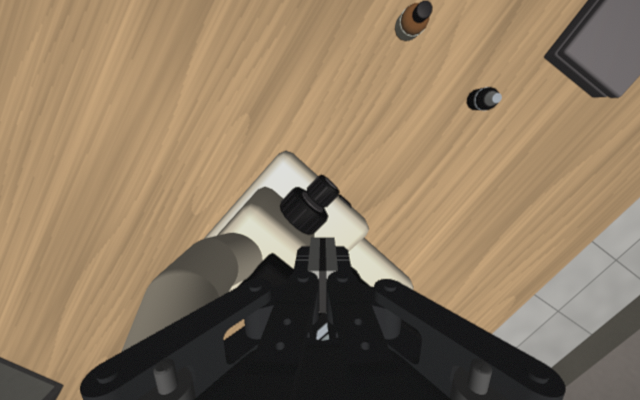

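View pics/s6.png

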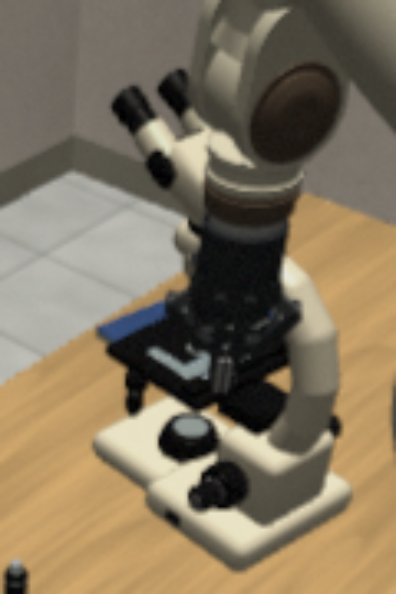

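View pics/t6.png

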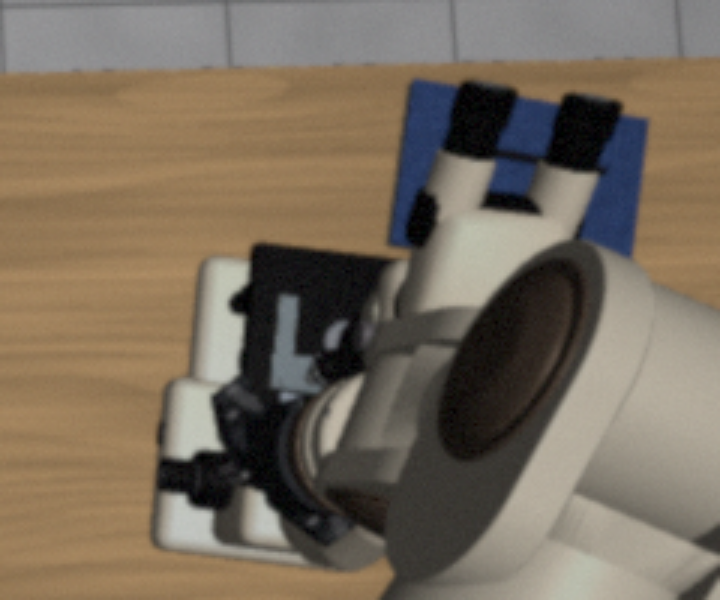

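Run:
```python
from h import *
# s3: TCP xy
T=np.array([.536,.166]);az=np.arctan2(T[1],T[0]);lat=np.array([-np.sin(az),np.cos(az)]);rad=np.array([np.cos(az),np.sin(az)])
for l in (-.1,-.07,-.05,0,.05,.07,.1):
  for z in (.2,.25,.3,.35):
    p=proj("side",[*(T+l*lat),z]);print(l,z,((p-[220,150]+.5)*4).round())
# candidates where s3's cap centre (425,110) and ring bottom
```

```text
-0.1 0.2 [426. 115.]
-0.1 0.25 [426.  60.]
-0.1 0.3 [426.   1.]
-0.1 0.35 [427. -62.]
-0.07 0.2 [407. 142.]
-0.07 0.25 [406.  87.]
-0.07 0.3 [406.  29.]
-0.07 0.35 [406. -35.]
-0.05 0.2 [393. 161.]
-0.05 0.25 [393. 106.]
-0.05 0.3 [392.  47.]
-0.05 0.35 [391. -16.]
0 0.2 [359. 210.]
0 0.25 [357. 155.]
0 0.3 [355.  96.]
0 0.35 [353.  33.]
0.05 0.2 [323. 262.]
0.05 0.25 [319. 207.]
0.05 0.3 [316. 148.]
0.05 0.35 [312.  84.]
0.07 0.2 [308. 283.]
0.07 0.25 [304. 229.]
0.07 0.3 [299. 170.]
0.07 0.35 [295. 106.]
0.1 0.2 [284. 316.]
0.1 0.25 [279. 262.]
0.1 0.3 [274. 203.]
0.1 0.35 [268. 140.]
```

```bash
python3 - <<'E'
from h import *
T=np.array([.585,-.277]);az=np.arctan2(T[1],T[0]);lat=np.array([-np.sin(az),np.cos(az)]);rad=np.array([np.cos(az),np.sin(az)])
for z in (.3,.4,.45,.5,.55):
  print(z,[((proj("top",[*(T+r*rad+l*lat),z])-[400,60]+.5)*3).round().tolist() for r,l in ((0,0),(.05,0),(.08,0),(-.05,0),(0,.04),(0,-.04))],
   [((proj("side",[*(T+r*rad+l*lat),z])-[330,0]+.5)*3.3).round().tolist() for r,l in ((0,0),(.05,0),(.08,0),(-.05,0))])
E
python3 - <<'E'
import cv2
a=cv2.imread("pics/t6.png");cv2.imwrite("pics/t6b.png",cv2.resize(a[180:600,120:720],None,fx=1.33,fy=1.33))
E
```

```text
0.3 [[280.0, 462.0], [308.0, 392.0], [325.0, 351.0], [251.0, 532.0], [224.0, 437.0], [337.0, 486.0]] [[232.0, 310.0], [205.0, 283.0], [190.0, 268.0], [259.0, 338.0]]
0.4 [[349.0, 452.0], [380.0, 374.0], [399.0, 327.0], [317.0, 531.0], [285.0, 424.0], [413.0, 480.0]] [[247.0, 207.0], [219.0, 182.0], [203.0, 167.0], [277.0, 234.0]]
0.45 [[390.0, 446.0], [424.0, 363.0], [444.0, 313.0], [356.0, 531.0], [322.0, 417.0], [458.0, 476.0]] [[256.0, 151.0], [227.0, 126.0], [210.0, 112.0], [287.0, 177.0]]
0.5 [[437.0, 440.0], [473.0, 350.0], [495.0, 297.0], [401.0, 530.0], [364.0, 408.0], [511.0, 472.0]] [[265.0, 91.0], [235.0, 67.0], [217.0, 54.0], [298.0, 116.0]]
0.55 [[492.0, 432.0], [531.0, 336.0], [553.0, 278.0], [454.0, 530.0], [413.0, 398.0], [572.0, 467.0]] [[275.0, 27.0], [243.0, 4.0], [225.0, -9.0], [309.0, 51.0]]
```

View pics/t6b.png

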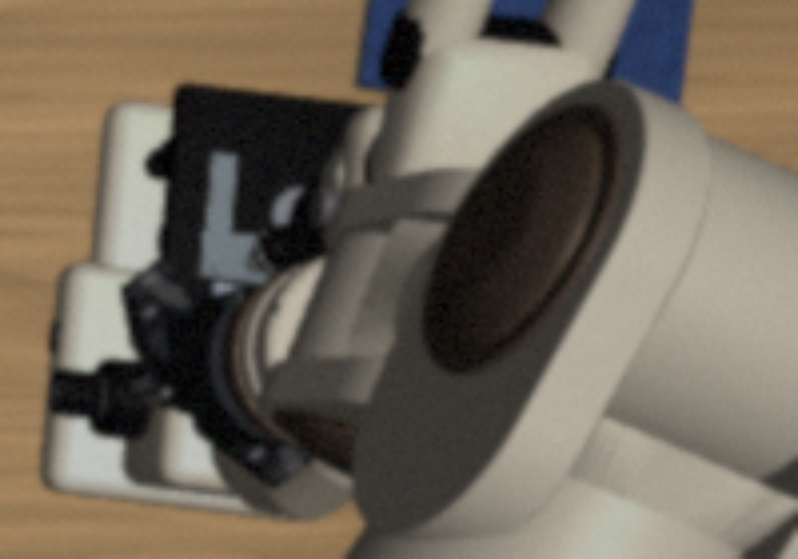

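```bash
python3 - <<'E'
from h import *
f=lambda u,v,z:onz("top",440+(u+.5)/5-.5,150+(v+.5)/5-.5,z).round(3)
for z in (.25,.3,.35,.4):
  print(z,"turret left-bot",f(425,180,z),"head left",f(460,60,z),"head bottom-left",f(490,115,z),"head bot",f(560,150,z),"arm",f(425,300,z),f(440,200,z))
# microscope frame projections
O=np.array([.634,-.376]);ex=np.array([.995,-.1]);ey=np.array([.1,.995])
for x in(-50,-20,0,30):
  for z in (.3,.4):
    print(x,z,[((proj("top",[*(O+ex*x/1000+ey*y/1000),z])-[440,150]+.5)*5).round().tolist() for y in (-40,0,40)])
E
python3 - <<'E'
import cv2
a=cv2.imread("pics/side0.png");cv2.imwrite("pics/side0h.png",cv2.resize(a[10:130,350:450],None,fx=5,fy=5,interpolation=cv2.INTER_CUBIC))
a=cv2.imread("pics/top0.png");cv2.imwrite("pics/top0h.png",cv2.resize(a[80:260,440:620],None,fx=3.3,fy=3.3,interpolation=cv2.INTER_CUBIC))
E
```

```text
0.25 turret left-bot [ 0.643 -0.367  0.25 ] head left [ 0.694 -0.385  0.25 ] head bottom-left [ 0.67  -0.396  0.25 ] head bot [ 0.655 -0.424  0.25 ] arm [ 0.593 -0.364  0.25 ] [ 0.635 -0.373  0.25 ]
0.3 turret left-bot [ 0.638 -0.343  0.3  ] head left [ 0.686 -0.36   0.3  ] head bottom-left [ 0.663 -0.371  0.3  ] head bot [ 0.649 -0.397  0.3  ] arm [ 0.591 -0.34   0.3  ] [ 0.63  -0.349  0.3  ]
0.35 turret left-bot [ 0.633 -0.319  0.35 ] head left [ 0.678 -0.335  0.35 ] head bottom-left [ 0.657 -0.345  0.35 ] head bot [ 0.643 -0.37   0.35 ] arm [ 0.588 -0.316  0.35 ] [ 0.625 -0.324  0.35 ]
0.4 turret left-bot [ 0.628 -0.295  0.4  ] head left [ 0.67 -0.31  0.4 ] head bottom-left [ 0.65 -0.32  0.4 ] head bot [ 0.637 -0.343  0.4  ] arm [ 0.586 -0.293  0.4  ] [ 0.62 -0.3   0.4 ]
-50 0.3 [[606.0, 322.0], [505.0, 315.0], [403.0, 307.0]]
-50 0.4 [[764.0, 307.0], [650.0, 299.0], [535.0, 290.0]]
-20 0.3 [[608.0, 247.0], [507.0, 239.0], [406.0, 232.0]]
-20 0.4 [[766.0, 222.0], [652.0, 213.0], [538.0, 205.0]]
0 0.3 [[610.0, 196.0], [509.0, 189.0], [408.0, 181.0]]
0 0.4 [[767.0, 165.0], [654.0, 157.0], [540.0, 148.0]]
30 0.3 [[612.0, 121.0], [512.0, 114.0], [411.0, 106.0]]
30 0.4 [[769.0, 81.0], [656.0, 72.0], [543.0, 64.0]]
```

View pics/side0h.png

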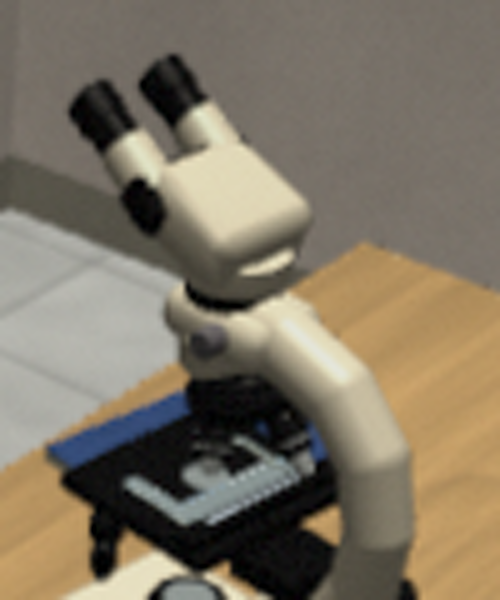

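View pics/top0h.png

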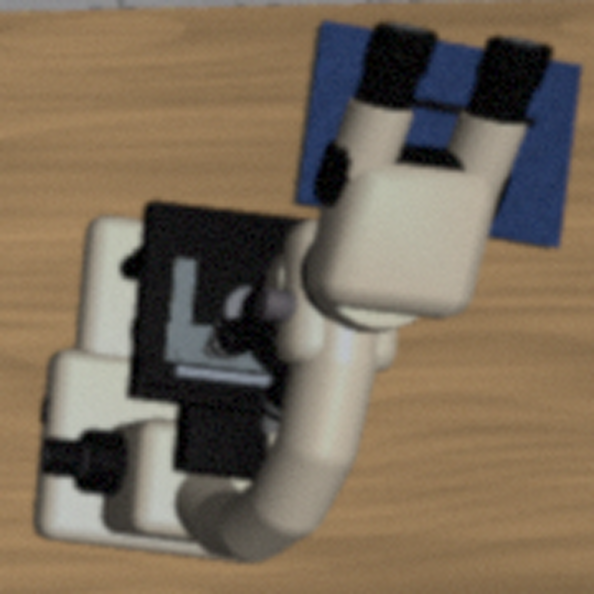

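```bash
python3 - <<'E'
from h import *
T=np.array([.536,.166]);az=np.arctan2(T[1],T[0]);lat=np.array([-np.sin(az),np.cos(az)]);rad=np.array([np.cos(az),np.sin(az)])
for dz in (.18,.2,.22,.25):
  for r in (-.06,.04,.06,.08):
    print(dz,r,[((proj("side",[*(T+r*rad+l*lat),.0213+dz])-[220,150]+.5)*4).round().tolist() for l in (-.035,0,.035)])
E
python3 - <<'E'
import cv2
a=cv2.imread("pics/s5.png");cv2.imwrite("pics/s5c.png",cv2.resize(a[0:110,340:480],None,fx=5.5,fy=5.5,interpolation=cv2.INTER_CUBIC))
E
```

```text
0.18 -0.06 [[466.0, 203.0], [443.0, 238.0], [419.0, 275.0]]
0.18 0.04 [[330.0, 156.0], [305.0, 189.0], [279.0, 224.0]]
0.18 0.06 [[304.0, 146.0], [278.0, 180.0], [252.0, 214.0]]
0.18 0.08 [[278.0, 137.0], [252.0, 170.0], [225.0, 205.0]]
0.2 -0.06 [[466.0, 181.0], [443.0, 217.0], [419.0, 254.0]]
0.2 0.04 [[329.0, 134.0], [303.0, 168.0], [277.0, 203.0]]
0.2 0.06 [[302.0, 125.0], [277.0, 158.0], [250.0, 193.0]]
0.2 0.08 [[276.0, 116.0], [250.0, 149.0], [223.0, 183.0]]
0.22 -0.06 [[467.0, 159.0], [443.0, 195.0], [419.0, 232.0]]
0.22 0.04 [[328.0, 112.0], [302.0, 146.0], [275.0, 181.0]]
0.22 0.06 [[301.0, 103.0], [275.0, 136.0], [247.0, 171.0]]
0.22 0.08 [[274.0, 94.0], [248.0, 127.0], [220.0, 161.0]]
0.25 -0.06 [[468.0, 124.0], [444.0, 160.0], [419.0, 198.0]]
0.25 0.04 [[326.0, 77.0], [299.0, 111.0], [272.0, 146.0]]
0.25 0.06 [[298.0, 68.0], [272.0, 102.0], [244.0, 136.0]]
0.25 0.08 [[271.0, 60.0], [244.0, 92.0], [216.0, 127.0]]
```

View pics/s5c.png

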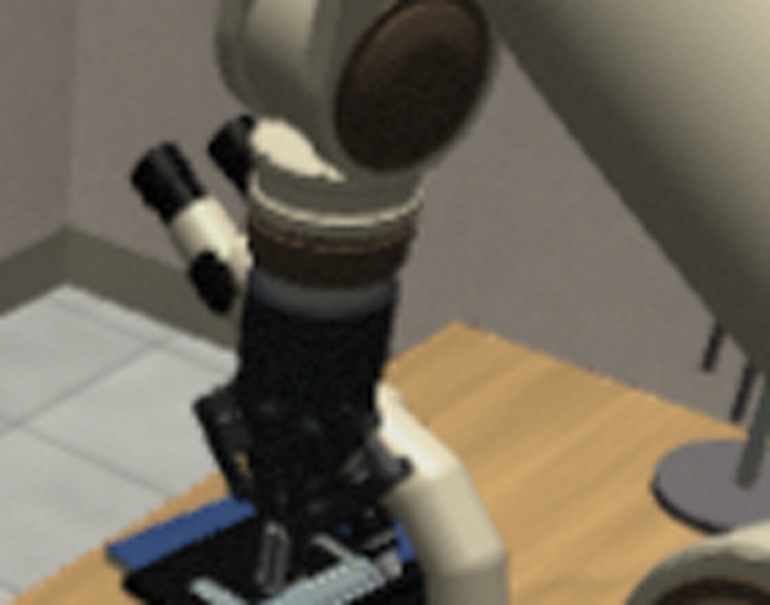

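Call:
{"op": "apply_moves", "data": {
  "targets": [0,0,0,-0.15,-0.3,0,0,0,0,0,-0.29,-0.6,0,0,0,0,0,-0.29,-0.6,0,0,0,0,0,-0.29,-0.6,0,0,0,0,0,-0.29,-0.6,0,0]
}}

```text
time: 11.2
ee_pos: [0.5859, -0.2769, 0.2166]
tcp_rot: [178.0, 3.5, 124.7]
wrist_force: [0.1, 0.6, 0.6]
opening: -0.0
```

Call:
{"op": "apply_moves", "data": {
  "targets": [0.03,-0.03,-0.5,0,0,0,0,0.03,-0.03,-1,0,0,0,0,0.03,-0.03,-1.3,0,0,0,0,0.03,-0.03,-1.5,0,0,0,0,0.03,-0.03,-1.5,0,0,0,0]
}}

```text
time: 11.7
ee_pos: [0.5864, -0.2776, 0.1705]
tcp_rot: [178.1, 3.4, 124.7]
wrist_force: [-0.8, -0.5, -0.0]
opening: 0.0
```

Run:
```python
from workcell import bot,camera,recognise
import cv2,pickle
c=camera("wrist");pickle.dump(c,open("w7.pkl","wb"))
cv2.imwrite("pics/w7.png",c["img"][:,:,::-1]);o=bot.get_obs();print(o["time"],o["ee_pos"],o["tcp_rot"],o["wrist_force"])
from h import onz,proj
for P in [[.5856,-.2775,.08],[.5856,-.2775,.094],[.5859,-.2655,.08]]:p=proj("w",P,c);print(p)
c=camera("side");cv2.imwrite("pics/s7.png",cv2.resize(c["img"][0:180,330:450,::-1],None,fx=3.3,fy=3.3))
c=camera("top");cv2.imwrite("pics/t7.png",cv2.resize(c["img"][60:260,400:640,::-1],None,fx=3,fy=3))
```

```text
11.75 [ 0.58663116 -0.2777302   0.17127509] [178.04074618   3.45939986 124.65502559] [-0.43006021 -0.31182049 -0.17123955]
[318.24917268 195.38320484]
[318.5771796  201.24667196]
[326.37079716 184.816206  ]
```

View pics/w7.png

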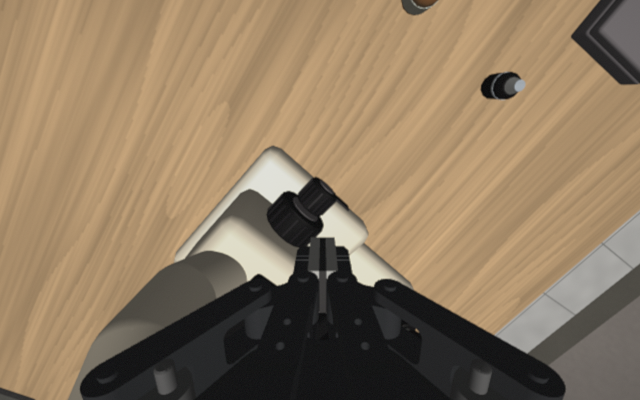

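View pics/s7.png

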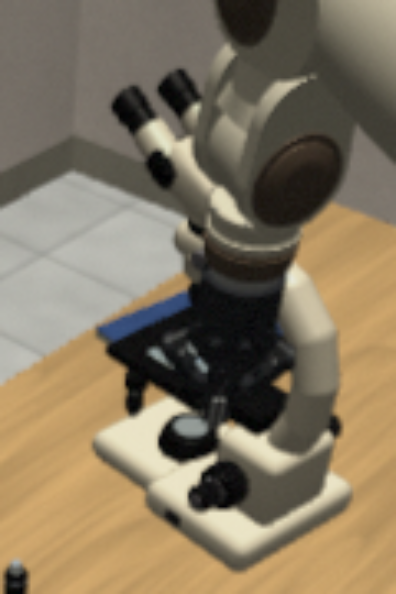

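View pics/t7.png

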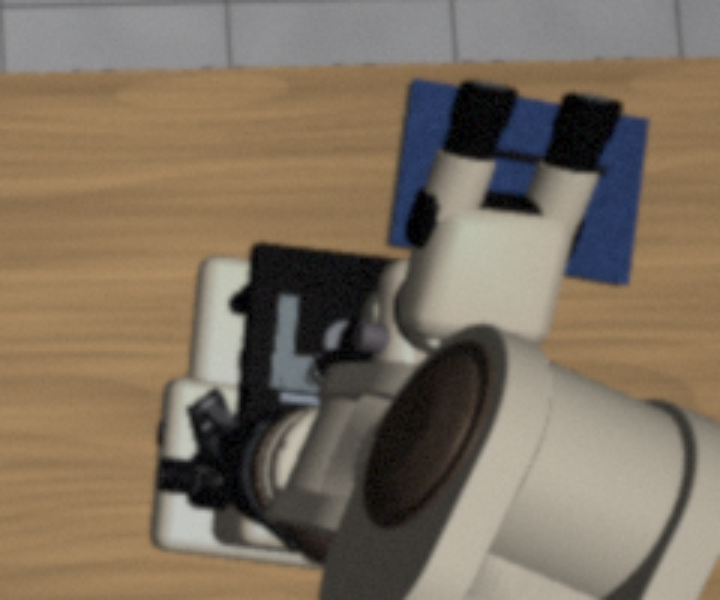

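Call:
{"op": "apply_moves", "data": {
  "targets": [0,0,-0.3,0,0,0,0,0,0,-0.6,0,0,0,0,0,0,-0.8,0,0,0,0,0,0,-0.8,0,0,0,0,0,0,-0.8,0,0,0,0]
}}

```text
time: 12.35
ee_pos: [0.5865, -0.2777, 0.1471]
tcp_rot: [178.0, 3.5, 124.7]
wrist_force: [-1.2, 0.3, 0.2]
opening: -0.0006
```

Run:
```python
from workcell import bot,camera,recognise
import cv2,pickle
c=camera("wrist");pickle.dump(c,open("w8.pkl","wb"))
cv2.imwrite("pics/w8.png",c["img"][:,:,::-1]);o=bot.get_obs();print(o["time"],o["ee_pos"],o["tcp_rot"],o["wrist_force"])
from h import onz,proj
for P in [[.5856,-.2775,.08],[.5856,-.2775,.094],[.5859,-.2655,.08]]:p=proj("w",P,c);print(p)
c=camera("side");cv2.imwrite("pics/s8.png",cv2.resize(c["img"][0:180,330:450,::-1],None,fx=3.3,fy=3.3))
c=camera("top");cv2.imwrite("pics/t8.png",cv2.resize(c["img"][60:260,400:640,::-1],None,fx=3,fy=3))
```

```text
12.4 [ 0.58667991 -0.27771604  0.14747165] [178.02274055   3.48872475 124.65606509] [ 1.27465067 -0.28787491 -0.47846758]
[318.75620381 205.4379466 ]
[319.16011265 212.56742341]
[327.70317786 193.95929356]
```

View pics/w8.png

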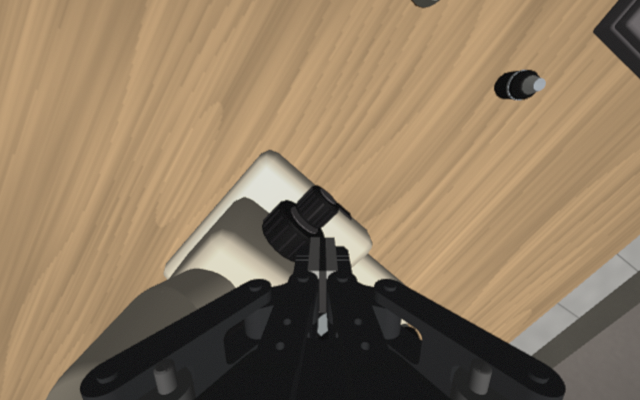

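View pics/s8.png

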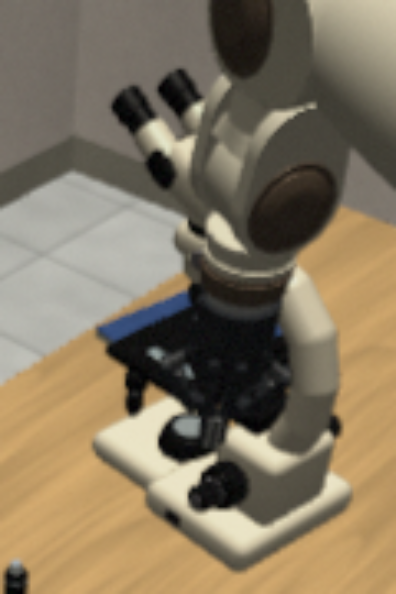

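View pics/t8.png

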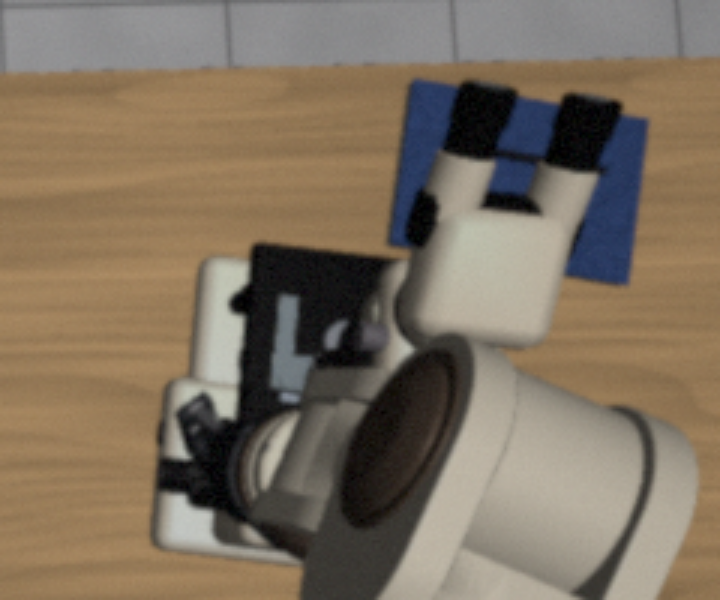

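Call:
{"op": "apply_moves", "data": {
  "targets": [0,0,-0.25,0,0,0,0,0,0,-0.5,0,0,0,0,0,0,-0.7,0,0,0,0,0,0,-0.7,0,0,0,0,0,0,-0.7,0,0,0,0]
}}

```text
time: 13.0
ee_pos: [0.5865, -0.2776, 0.126]
tcp_rot: [178.0, 3.5, 124.7]
wrist_force: [0.8, 0.2, -0.5]
opening: 0.0002
```

Call:
{"op": "apply_moves", "data": {
  "targets": [0,0,0,0,0,0,0,0,0,0,0,0,0,0,0,0,0,0,0,0,0,0,0,0,0,0,0,0,0,0,0,0,0,0,0]
}}

```text
time: 13.5
ee_pos: [0.5867, -0.2777, 0.1264]
tcp_rot: [178.0, 3.5, 124.7]
wrist_force: [-0.5, 0.0, -0.1]
opening: -0.0001
```

Run:
```python
from workcell import bot,camera,recognise
import cv2,pickle
c=camera("wrist");pickle.dump(c,open("w9.pkl","wb"))
cv2.imwrite("pics/w9.png",c["img"][:,:,::-1]);o=bot.get_obs();print(o["time"],o["ee_pos"],o["tcp_rot"],o["wrist_force"])
from h import onz,proj,R
import numpy as np
print("grasp",o["ee_pos"]-.019*R.from_euler("xyz",o["tcp_rot"],degrees=True).as_matrix()[:,2])
for P in [[.5856,-.2775,.08],[.5856,-.2775,.094],[.5859,-.2655,.08]]:p=proj("w",P,c);print(p)
c=camera("side");cv2.imwrite("pics/s9.png",cv2.resize(c["img"][60:180,340:450,::-1],None,fx=5,fy=5,interpolation=cv2.INTER_CUBIC))
```

```text
13.55 [ 0.58665569 -0.27773525  0.12634733] [178.02641338   3.48403998 124.65271006] [ 0.05343215 -0.9460078   0.30716519]
grasp [ 0.58546128 -0.27715805  0.14530097]
[319.22915021 216.08877639]
[319.71318311 224.70091226]
[329.06018889 203.66225843]
```

View pics/w9.png

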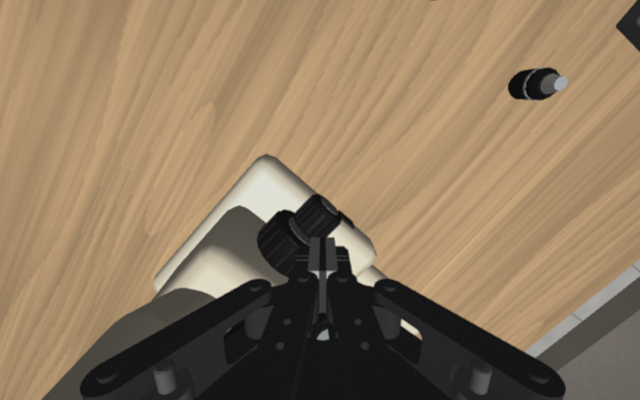

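View pics/s9.png

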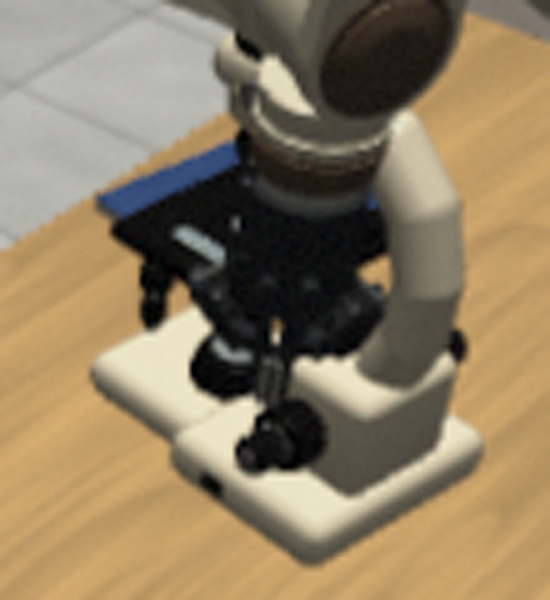

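Call:
{"op": "apply_moves", "data": {
  "targets": [0,0,0,0,0,0,0,0,0,0,0,0,0,0,0,0,0,0,0,0,0,0,0,0,0,0,0,0,0,0,0,0,0,0,0]
}}

```text
time: 14.1
ee_pos: [0.5866, -0.2777, 0.1263]
tcp_rot: [178.0, 3.5, 124.7]
wrist_force: [0.0, 0.4, -0.3]
opening: -0.0001
```

Call:
{"op": "apply_moves", "data": {
  "targets": [0,0,0,0,0,0,0,0,0,0,0,0,0,0,0,0,0,0,0,0,0,0,0,0,0,0,0,0,0,0,0,0,0,0,0]
}}

```text
time: 14.6
ee_pos: [0.5866, -0.2777, 0.1263]
tcp_rot: [178.0, 3.5, 124.7]
wrist_force: [0.4, -0.4, -0.5]
opening: 0.0002
```

Call:
{"op": "apply_moves", "data": {
  "targets": [0,0,0,0,0,0,0,0,0,0,0,0,0,0,0,0,0,0,0,0,0,0,0,0,0,0,0,0,0,0,0,0,0,0,0]
}}

```text
time: 15.1
ee_pos: [0.5866, -0.2777, 0.1263]
tcp_rot: [178.0, 3.5, 124.7]
wrist_force: [0.1, -0.1, 0.5]
opening: 0.0002
```

Call:
{"op": "apply_moves", "data": {
  "targets": [0,0,0,0,0,0,0,0,0,0,0,0,0,0,0,0,0,0,0,0,0,0,0,0,0,0,0,0,0,0,0,0,0,0,0]
}}

```text
time: 15.6
ee_pos: [0.5866, -0.2777, 0.1263]
tcp_rot: [178.0, 3.5, 124.7]
wrist_force: [-0.2, -0.2, 0.1]
opening: 0.0003
```

Call:
{"op": "apply_moves", "data": {
  "targets": [0,0,0.7,0,0,0,0,0,0,1.6,0,0,0,0,0,0,2.6,0,0,0,0,0,0,3.6,0,0,0,0,0,0,4.6,0,0,0,0]
}}

```text
time: 16.1
ee_pos: [0.5865, -0.2777, 0.2656]
tcp_rot: [178.0, 3.5, 124.7]
wrist_force: [0.7, 0.3, -0.2]
opening: -0.0
```

Call:
{"op": "apply_moves", "data": {
  "targets": [0,0.8,0.5,0,0,0,0,0,1.8,0.5,0,0,0,0,0,2.8,0.5,0,0,0,0,0,3.3,0.5,0,0,0,0,0,3.3,0.5,0,0,0,0]
}}

```text
time: 16.6
ee_pos: [0.5868, -0.1772, 0.2797]
tcp_rot: [178.0, 3.5, 124.8]
wrist_force: [0.7, -0.7, -0.2]
opening: 0.0004
```

Run:
```python
from workcell import bot,camera
import cv2
c=camera("top");cv2.imwrite("pics/t10.png",c["img"][:,:,::-1]);o=bot.get_obs();print(o["time"],o["ee_pos"],o["wrist_force"])
```

```text
16.65 [ 0.58671582 -0.17825608  0.27942752] [ 0.76842109  0.14759856 -0.98713823]
```

View pics/t10.png

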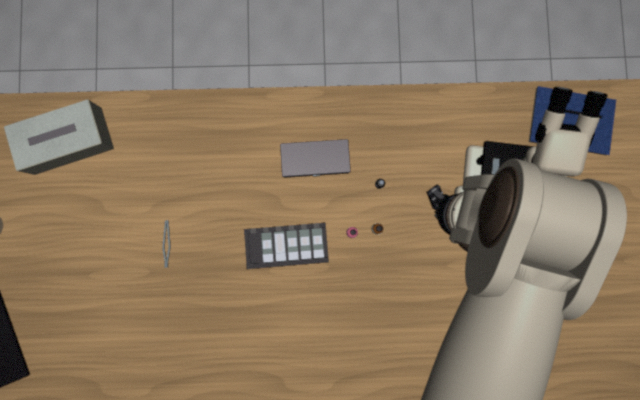

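The top view shows tray, slides, bottles, objective, forceps and box in the same pixels as at the start (tray 245–328, 223–268; bottle 377,228; objective 380,183). The hand is clear.

```bash
python3 -c "
from workcell import bot
print(bot.job_done())"
```

```text
the job is handed in; nothing more can be done
None
```

I pointed at the long cover glass and then at the fine-focus knob. I then raised the hand clear and handed the job in at about 16.7 s. No verdict was reported.

- **Long cover glass:** The closed fingertips held for over 2 s about 17 mm above its middle. The top, side and wrist cameras placed that point within about 3 mm of each other, and the tool was within about 1 mm of the position I settled on.
- **Fine-focus knob:** The fingertips held for about 2.5 s about 32 mm above its top, with the grasp point about 65 mm above its centre and about 1 mm off my estimate sideways. The top and wrist cameras agreed on the knob's position. A rough reading from the side camera differed by about 10 mm along the knob's axis, and I trusted the other two.
- **Departures from "the same way":** At the knob I leaned the hand back 4 degrees and kept it higher than over the slide. This kept the wrist and fingers clear of the microscope's head and stage.
- **Last checks:** The measured wrist force stayed within noise, under about 1.5 N, so it cannot rule out a touch as light as the 0.3 N limit. I saw no contact in any picture. The final top view showed the tray, slides and loose items where they started. The hand ended with its tips 0.28 m above the bench.

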